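# Show the canister's underside and put it back on display

### The arm

A 6-joint arm with a two-finger parallel gripper is mounted at the origin on the work surface. World frame = base frame: x ahead of the robot, y to its left, z up, the work surface at z = 0. Lengths are in m, angles in rad, forces in N, time in s.
With the tool pointing down it reaches from about 0.25 to 0.8 m from the base axis. Payload 3.9 kg.
Tool frame: the origin (TCP) lies midway between the tips of the shut fingers; the grasp point (between the pads) lies 19 mm behind it; z points along the fingers, y is the line along which they close (so a half turn about z gives the same grasp; the last joint's range is limited). The gripper opens to 85 mm and grips with 20 to 120 N. Pads are 22 mm wide; open, the fingers measure 114 mm over their backs; the gripper's body (76 mm by 85 mm) begins 54 mm behind the grasp point. The pads swing forward as they close: fully open they stand 13 mm farther back than shut.
Start: joints at [-1.114, 0.26, -0.138, 1.173, 0, 1.571], TCP at [0.232, -0.471, 0.196] pointing down, gripper open.
Joint ranges: [-2.78, 2.78], [-0.83, 1.72], [-1.28, 1.37], [-1.9, 2.12], [-1.57, 1.48], [-3.14, 3.14]. Speed limits (rad/s): [2.57, 2.57, 3.14, 3.14, 3.14, 3.14].

### API

Orientations are given as a unit quaternion [x, y, z, w].
In Python, from workcell import bot gives the robot as it stands. The module is installed in compiled form; this text tells all that it offers. Calls block until the motion is done:
- bot.goto(position, orientation): joint-space move of the TCP to a pose.
- bot.move_l(position, frame=None, rate=0.15): straight line of the TCP; frame=None keeps the orientation; rate is the mean speed in m/s.
- bot.move_joints(angles): joint-space move.
- bot.open_gripper() and bot.close_gripper(): open the fingers fully, or close them until they stop; the grip force is fixed at half the most.
- bot.sleep(seconds).
- bot.solve_ik(position, orientation): joint angles nearest the present ones, or None.
- bot.sense(): the state.
- bot.get_image(name): name is "side" or "top"; returns a dict with "image" (420x560x3 uint8, blue, green, red), "fx", "fy", "cx", "cy" (pixels), "R" (3x3) and "t" (3): a world point X has camera coordinates R X + t. Camera axes: x right, y down, z forward; pixel columns grow to the right and rows downward; lengths in m; the calibration is good to about 2 mm. A picture is of the moment at which its call begins. There is no depth.
A pose or a line that the arm cannot do raises bot.Unreachable and nothing moves.
- bot.finish_job(): hands the job in; it is judged then, once.
Trained networks look in a picture, given as the dict that the camera call returned (one of the last four; its "shot" number tells which), for a name from the list of things; names that differ only in an ending like _2 or _b are one class to them, and where a whole thing is asked for, a point or a joint stands for the part that bears it (a point fixed in the world has none). Each returns a list of dicts, best first, with "p" (0 to 1); they miss things now and then, are a little off and sometimes report something else, mostly with a low value. They report only what shows in the picture. A call takes as long as a camera call. They do not tell look-alikes from the thing itself.
- bot.cut_out(picture, name): "mask" (420x560 bool, what is visible of it) and "at" ([column, row] in pixels, amid what is visible of it).
The state is a dict: "time_s": time; "joints": joint angles; "joint_vel": joint speeds; "tau": joint torques, N m; "tool_pos": TCP position; "tcp_rot": TCP orientation; "ft_force": force on the tool from outside, world axes, zero at the start; "moment": the same for the moment, N m; "gripper_width": finger opening in m; "gripper_force": force on a finger pad.
Only numpy, scipy, OpenCV 4.12 (cv2) and the standard library are available. Lean on these libraries where they do the work, as an engineer would, in place of code of your own. Each camera call takes 0.05 s, during which the arm holds its last target. There are 200 camera calls.

### The job

A buyer at the parts stall wants to see the square screw-cap canister from all round: tip it over so that it lies free on its side on the table, then stand it upside down on its cap, let go and leave it standing by itself for about two seconds so that its underside shows. Then set it upright again, gently, in the middle of the plywood display board and let go, and leave the bin, the round bottle and the transformer where they are.

Things in the scene. Friction and masses are not known exactly. Their poses are not given: they have to be found in the camera images.
- canister_mid (a point): Centre of the closed rigid plastic canister, 60 mm above its underside; 120 mm tall, 0.2 to 0.45 kg. White body 52 x 52 mm square, 92 mm tall; 4 mm neck; flat-topped round black screw cap 46 mm across, 24 mm tall, on which it can stand. z points from underside to cap; x and y are square to the body's flat sides. Starts upright on the table; lying on a flat side its centre is 26 mm up.
- board_top (a point): Centre of the top face of the flat plywood display board, fixed to the table, 170 x 170 mm, 18 mm thick; z up, x and y along its edges.
- red_bin: Bystander: open red bin holding metal parts, 120 mm (its x) by 100 mm (its y), 55 mm tall, with a small price card up to 80 mm. Origin at the centre of its underside.
- round_bottle: Bystander: round white bottle with a black cap, 60 mm across and 120 mm tall, standing. Origin at the centre of its underside.
- transformer: Bystander: small steel transformer, 70 mm (its x) by 86 mm (its y), 56 mm tall. Origin at the centre of its underside.
Not all that is in view belongs to the job. What is shaped like the part that bears canister_mid but green, turquoise or yellow is not meant.

How it is judged:
On the way, in this order (a step that is already met when the one before it is completed fails the run):
1. the canister lies free on a flat side on the table (angle between canister_mid's own z axis and vertical between 1.45 and 1.69 rad and height (world z) of canister_mid below 0.034 m and contact force between canister and the arm below 0.1 N and contact force between canister and the fingers below 0.1 N and linear speed of canister below 0.03 m/s), for 0.2 s.
2. the canister stands by itself upside down on its cap, for 1.5 s (angle between canister_mid's own z axis and vertical above 3.04 rad and height (world z) of canister_mid below 0.085 m and contact force between canister and the arm below 0.1 N and contact force between canister and the fingers below 0.1 N and linear speed of canister below 0.03 m/s), for 1.5 s.
At the end, for the whole second after the job is handed in: The canister stands upright (within 0.08 rad), released and at rest on the display board, its centre within 45 mm of the board's centre along each board edge; bin, bottle and transformer are within 30 mm of where they were (angle between canister_mid's own z axis and vertical below 0.08 rad and x of canister_mid in the frame of board_top between -0.045 and 0.045 m and y of canister_mid in the frame of board_top between -0.045 and 0.045 m and z of canister_mid in the frame of board_top between 0.054 and 0.066 m and linear speed of canister below 0.02 m/s and angular speed of canister below 0.2 rad/s and distance of each of red_bin, round_bottle, transformer from where it was at the start of the episode below 0.03 m); the robot touches nothing.
It fails at once if the bin, the bottle or the transformer is shoved more than 30 mm (distance of any of red_bin, round_bottle, transformer from where it was at the start of the episode above 0.03 m).
It fails at once if the canister is dropped or slammed on the display board (over 80 N) (contact force between canister and board above 80 N).
It also fails if it takes over 72 s, if anything falls off the work surface, if the arm or the gripper's body presses on something with over 40 N, if the wrist force passes 120 N, or if a joint passes its speed limit or range.

## Working session

There is one attempt and no reset: what is moved stays moved. The work goes in short steps, each a Python script; the robot and the scene stay as the last script left them, time stands still between calls to the robot, and variables do not carry over. Pictures are saved under pics/ and viewed, at most 10 in all, crops included, and the job is handed in when it is done.

```bash
mkdir -p pics; cat > h.py <<'E'
import numpy as np, cv2
from workcell import bot
def ray(p,uv):
    R=np.array(p["R"]);t=np.array(p["t"])
    d=R.T@np.array([(uv[0]-p["cx"])/p["fx"],(uv[1]-p["cy"])/p["fy"],1]); return -R.T@t,d
def at_z(p,uv,z):
    o,d=ray(p,uv); return o+d*(z-o[2])/d[2]
def proj(p,X):
    c=np.array(p["R"])@np.array(X)+np.array(p["t"]); return np.array([p["fx"]*c[0]/c[2]+p["cx"],p["fy"]*c[1]/c[2]+p["cy"]])
E
python3 - <<'E'
from h import *
s={}
for n in("top","side"):
    p=bot.get_image(n); s[n]=p; cv2.imwrite(f"pics/{n}0.png",p["image"])
    print(n,"cam at",ray(p,(0,0))[0].round(3), p["fx"])
    for k in("canister_mid","board_top","red_bin","round_bottle","transformer"):
        for d in bot.cut_out(p,k):
            print(k,round(d["p"],2),np.round(d["at"],1),d["mask"].sum(), at_z(p,d["at"],.05).round(3))
E
```

```text
top cam at [0.358 0.02  0.946] 420.9471040334314
canister_mid 0.92 [250.5 253.3] 794 [0.492 0.067 0.05 ]
canister_mid 0.85 [266.9 174.6] 874 [0.666 0.018 0.05 ]
canister_mid 0.79 [192.3 284.2] 911 [0.438 0.194 0.05 ]
canister_mid 0.66 [233.4 314.6] 790 [0.368 0.112 0.05 ]
canister_mid 0.59 [219.9 199.1] 929 [0.618 0.126 0.05 ]
board_top 0.66 [407.3 214.1] 5670 [ 0.547 -0.281  0.05 ]
red_bin 0.85 [161.2 228.2] 2976 [0.564 0.257 0.05 ]
round_bottle 0.81 [210.8 138.1] 1041 [0.765 0.139 0.05 ]
transformer 0.98 [326.8 141.3] 1153 [ 0.733 -0.126  0.05 ]
side cam at [0.435 0.395 0.563] 379.37701686639156
canister_mid 0.87 [323.5 337. ] 2582 [0.43  0.191 0.05 ]
canister_mid 0.85 [212.8 198.2] 1786 [0.673 0.002 0.05 ]
canister_mid 0.81 [224.3 258.2] 2485 [0.607 0.113 0.05 ]
canister_mid 0.8 [308.7 250.1] 2206 [0.483 0.06  0.05 ]
canister_mid 0.71 [384.3 293.9] 2723 [0.358 0.102 0.05 ]
board_top 0.97 [312.  132.6] 4046 [ 0.545 -0.225  0.05 ]
red_bin 0.57 [210.2 362.9] 8178 [0.565 0.268 0.05 ]
red_bin 0.21 [131.4 246. ] 2653 [0.76  0.135 0.05 ]
round_bottle 0.72 [131.9 248.1] 2670 [0.757 0.139 0.05 ]
transformer 0.89 [205.2 153.9] 1302 [ 0.733 -0.101  0.05 ]
```

View pics/top0.png

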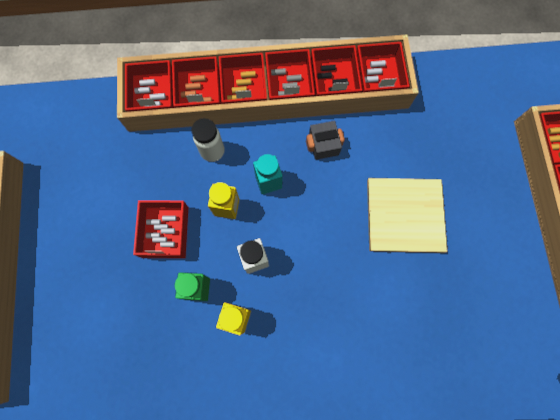

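View pics/side0.png

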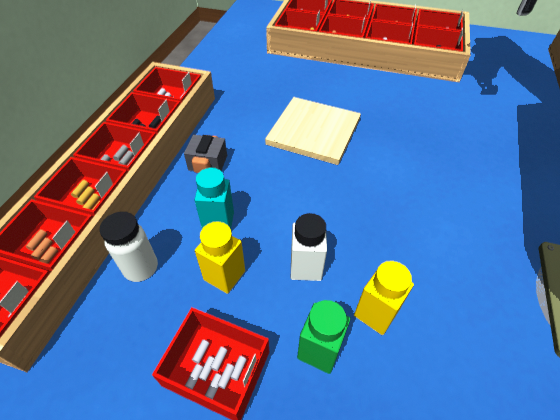

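Candidates (top view): the white square body with black cap at (252,253); yellow at (222,200) and (233,318); green (190,287); turquoise (267,172); and the round white bottle (208,138), which is a bystander. By the description I choose (252,253). Next I fit poses, check the crop and check reach for the horizontal-tool poses.

```bash
cat >> h.py <<'E'
from scipy.optimize import minimize
from scipy.spatial.transform import Rotation as Ro
def pts_can():
    P=[[a,b,z] for a in(-.026,.026) for b in(-.026,.026) for z in(-.06,.032)]
    C=[[.023*np.cos(t),.023*np.sin(t),z] for t in np.linspace(0,6.28,24) for z in(.036,.06)]
    return [np.array(P),np.array(C)]
def pts_board(): return [np.array([[a,b,z] for a in(-.085,.085) for b in(-.085,.085) for z in(-.018,0)])]
def fit(masks,parts,pose,x0):
    """masks: [(picture,mask)]; pose(x)->(R,t); maximise silhouette IoU"""
    def cost(x):
        R,t=pose(x); c=0
        for p,m in masks:
            im=np.zeros(m.shape,np.uint8)
            for P in parts:
                q=np.array([proj(p,X) for X in P@R.T+t]); h=cv2.convexHull((q*16).astype(np.int32))
                cv2.fillConvexPoly(im,h,1,shift=4)
            im=im>0; c-=(im&m).sum()/(im|m).sum()
        return c/len(masks)
    best=None
    for y0 in np.linspace(0,np.pi/2,4,endpoint=False):
        S=np.vstack([[*x0,y0]]+[np.array([*x0,y0])+d for d in np.diag([.012,.012,.4])])
        r=minimize(cost,[*x0,y0],method="Nelder-Mead",options=dict(initial_simplex=S,xatol=2e-4,fatol=1e-4))
        if best is None or r.fun<best.fun: best=r
    return best.x,-best.fun
def nearest(p,k,xy,z=.05):
    L=[d for d in bot.cut_out(p,k) if np.linalg.norm(at_z(p,d["at"],z)[:2]-xy)<.05]
    return L[0]["mask"] if L else None
def upright(z): return lambda x:(Ro.from_euler("z",x[2]).as_matrix(),np.array([x[0],x[1],z]))
# tool pose: azimuth az, pitch below horizontal (0 = horizontal, pi/2 = down), roll; roll 0: closing axis horizontal
def tool(az,pitch,roll=0): return Ro.from_euler("z",az)*Ro.from_euler("y",np.pi/2+pitch)*Ro.from_euler("z",roll)
E
python3 - <<'E'
from h import *
P=[bot.get_image(n) for n in("top","side")]
c=np.array([.487,.063]);b=np.array([.547,-.26])
M=[(p,nearest(p,"canister_mid",c)) for p in P]
print("can",fit(M,pts_can(),upright(.06),c))
M=[(p,nearest(p,"board_top",b)) for p in P]
print("board",fit(M,pts_board(),upright(.018),b))
im=P[0]["image"][215:295,205:300]; cr=cv2.resize(im,None,fx=4,fy=4,interpolation=cv2.INTER_CUBIC)
im=P[1]["image"][200:290,270:350]; c2=cv2.resize(im,(284,320),interpolation=cv2.INTER_CUBIC); cv2.imwrite("pics/crop.png",np.hstack([cr,c2]))
print(bot.sense())
for xy in((.40,-.05),(.45,-.06),(.5,-.05),(.545,-.265)):
  az=np.arctan2(xy[1],xy[0])
  for z in(.06,.09):
   for pt in(0,.3,np.pi/2):
    for r in(0,np.pi):
      R=tool(az,pt,r); q=bot.solve_ik(list(np.array([*xy,z])+.019*R.apply([0,0,1])),list(R.as_quat()))
      print(xy,z,round(pt,1),round(r,1),None if q is None else np.round(q,2))
E
```

```text
can (array([0.48528112, 0.06253289, 0.27144427]), np.float64(0.9199834303153277))
board (array([ 0.55507631, -0.28916413, -0.1099546 ]), np.float64(0.9561190309262289))
{'time_s': 0.9, 'joints': array([-1.11401939e+00,  2.59979924e-01, -1.38125136e-01,  1.17269764e+00,
       -5.88336244e-05,  1.57080624e+00]), 'joint_vel': array([ 0.00023398, -0.00032985,  0.00039341, -0.00046847, -0.00015341,
       -0.00110344]), 'tau': array([-4.04866796e-04, -4.05600500e+01,  2.54237348e+01,  8.57581545e-04,
       -3.56475732e-05,  2.98602721e-06]), 'tool_pos': array([ 0.23152674, -0.47116562,  0.19580532]), 'tcp_rot': array([ 9.74033645e-01,  2.26403306e-01, -2.93749221e-05,  3.55419444e-06]), 'ft_force': array([ 0.46180691, -0.70771708,  0.12111264]), 'moment': array([-0.00094603,  0.03307616,  0.03186302]), 'gripper_force': 0.0, 'gripper_width': 0.08526293283738465}
(0.4, -0.05) 0.06 0 0 None
(0.4, -0.05) 0.06 0 3.1 None
(0.4, -0.05) 0.06 0.3 0 None
(0.4, -0.05) 0.06 0.3 3.1 None
(0.4, -0.05) 0.06 1.6 0 [-0.12  0.19 -0.68  0.7   0.    0.  ]
(0.4, -0.05) 0.06 1.6 3.1 [-0.12  0.19 -0.68  0.7  
[... 1054 characters left out ...]
 -0.05) 0.09 0.3 0 None
(0.5, -0.05) 0.09 0.3 3.1 None
(0.5, -0.05) 0.09 1.6 0 [-0.1   0.31 -0.41  0.85  0.    0.  ]
(0.5, -0.05) 0.09 1.6 3.1 [-0.1   0.31 -0.41  0.85  0.   -3.14]
(0.545, -0.265) 0.06 0 0 None
(0.545, -0.265) 0.06 0 3.1 None
(0.545, -0.265) 0.06 0.3 0 None
(0.545, -0.265) 0.06 0.3 3.1 None
(0.545, -0.265) 0.06 1.6 0 [-0.45  0.5  -0.19  0.88  0.    0.  ]
(0.545, -0.265) 0.06 1.6 3.1 [-0.45  0.5  -0.19  0.88  0.   -3.14]
(0.545, -0.265) 0.09 0 0 None
(0.545, -0.265) 0.09 0 3.1 None
(0.545, -0.265) 0.09 0.3 0 None
(0.545, -0.265) 0.09 0.3 3.1 None
(0.545, -0.265) 0.09 1.6 0 [-0.45  0.47 -0.15  0.95  0.    0.  ]
(0.545, -0.265) 0.09 1.6 3.1 [-0.45  0.47 -0.15  0.95  0.   -3.14]
```

View pics/crop.png

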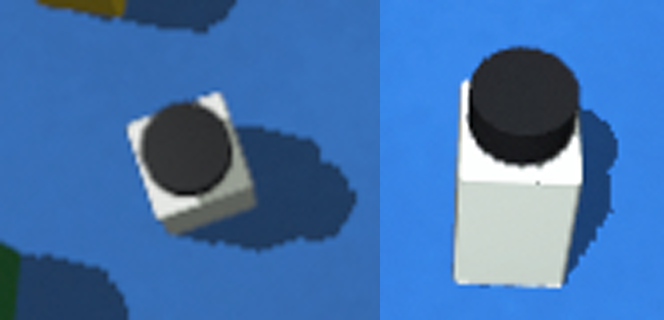

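The crop shows the white square body with the black cap, so the choice stands. The radial horizontal tool pose is out of reach, so I scan other azimuths (via joint 5).

```bash
python3 - <<'E'
from h import *
def ik(g,R):
    return bot.solve_ik(list(np.array(g)+.019*R.apply([0,0,1])),list(R.as_quat()))
for name,xy in(("A",(.38,-.06)),("B",(.45,-.06)),("D",(.42,-.15)),("E",(.3,-.2)),("board",(.555,-.289))):
  for z in(.06,.09):
   for pt in(0,.15):
    ok=[]
    for a in range(-180,180,15):
      s=""
      for r in(0,np.pi):
        q=ik([*xy,z],tool(np.radians(a),pt,r))
        if q is not None: s+=f"{'0' if r==0 else 'p'}{np.round(q,2).tolist()}"
      if s: ok.append((a,s))
    print(name,z,pt,[a for a,s in ok]); 
    if z==.09 and pt==0:
      for o in ok[::2]: print("   ",o)
E
```

```text
A 0.06 0 [-150, -135, -120, -105, -90, -75, -60, -45, 30, 45, 60, 75, 90, 105, 120]
A 0.06 0.15 [-180, -165, -150, -135, -120, -105, -90, -75, -60, -45, 30, 45, 60, 75, 90, 105, 120, 135, 150]
A 0.09 0 [-135, -120, -105, -90, -75, -60, -45, 30, 45, 60, 75, 90, 105, 120]
    (-135, '0[0.28, 1.23, 0.13, 2.04, -0.5, -3.14]p[0.28, 1.23, 0.13, 2.04, -0.5, 0.0]')
    (-105, '0[0.52, 1.14, -0.21, 1.79, -0.79, -3.14]p[0.52, 1.14, -0.21, 1.79, -0.79, 0.0]')
    (-75, '0[0.74, 1.09, -0.6, 1.45, -1.1, -3.14]p[0.74, 1.09, -0.6, 1.45, -1.1, 0.0]')
    (-45, '0[0.9, 1.17, -1.02, 0.96, -1.46, -3.14]p[0.9, 1.17, -1.02, 0.96, -1.46, 0.0]')
    (45, '0[-1.13, 1.1, -0.77, 1.28, 1.23, -3.14]p[-1.13, 1.1, -0.77, 1.28, 1.23, -0.0]')
    (75, '0[-0.92, 1.11, -0.36, 1.66, 0.91, -3.14]p[-0.92, 1.11, -0.36, 1.66, 0.91, -0.0]')
    (105, '0[-0.69, 1.2, 0.0, 1.95, 0.62, -3.14]p[-0.69, 1.2, 0.0, 1.95, 0.62, -0.0]')
A 0.09 0.15 [-165, -150, -135, -120, -105, -90, -75, -60, -45, 30, 45, 60, 75, 90, 105, 120, 135, 150]
B 0.06 0 [-120, -105, -90, -75, -60, 45, 60, 75, 90, 105]
B 0.06 0.15 [-135, -120, -105, -90, -75
[... 2214 characters left out ...]
 1.57, 0.93, -3.14]p[-1.43, 1.1, -0.48, 1.57, 0.93, -0.0]')
    (75, '0[-1.19, 1.16, -0.12, 1.86, 0.65, -3.14]p[-1.19, 1.16, -0.12, 1.86, 0.65, -0.0]')
    (105, '0[-0.94, 1.24, 0.17, 2.07, 0.37, -3.14]p[-0.94, 1.24, 0.17, 2.07, 0.37, -0.0]')
E 0.09 0.15 [-180, -165, -150, -135, -120, -105, -90, -75, 0, 15, 30, 45, 60, 75, 90, 105, 120, 135, 150, 165]
board 0.06 0 [-105, -90, 45]
board 0.06 0.15 [-120, -105, -90, -75, 15, 30, 45, 60]
board 0.09 0 [-105, -90, 45]
    (-105, '0[0.06, 1.23, 0.13, 2.04, -1.25, -3.14]p[0.06, 1.23, 0.13, 2.04, -1.25, 0.0]')
    (45, '0[-1.03, 1.2, 0.03, 1.97, 1.33, -3.14]p[-1.03, 1.2, 0.03, 1.97, 1.33, -0.0]')
board 0.09 0.15 [-120, -105, -90, -75, 15, 30, 45, 60]
```

Plan: pick with the tool down and carry to the free spot S (0.36,-0.30). Tilt there by about 72° and let it fall onto its side. Regrip it lying and swing it onto its cap (hand on the − side). Regrasp it and swing 180° with joint 5, setting it upright on the board (hand on the + side).

```bash
cat >> h.py <<'E'
def tcp(g,az,p,roll=np.pi):
    R=tool(az,p,roll); return list(np.array(g)+.019*R.apply([0,0,1])), list(R.as_quat())
def go(g,az,p): bot.goto(*tcp(g,az,p))
def lin(g,az,p,rate=.15):
    x,q=tcp(g,az,p); bot.move_l(x,frame=q,rate=rate)
def st(tag=""):
    s=bot.sense(); print(tag,"t",round(s["time_s"],1),"q",np.round(s["joints"],2),"w",round(s["gripper_width"],4),"gf",round(s["gripper_force"],1),"F",np.round(s["ft_force"],1),"p",np.round(s["tool_pos"],3))
S=np.array([.36,-.30])
E
python3 - <<'E'
from h import *
az=.271-np.pi/2; c=[.4853,.0625]; D=np.pi/2
# pre-check of the tilt poses at S
for a in range(-135,-75,5):
  for p in(0,.3):
    x,q=tcp([*S,.075],np.radians(a),p); q=bot.solve_ik(x,q)
    if q is not None: print(a,p,np.round(q,2), round(q[1]-q[2]+q[3],2))
go([*c,.20],az,D); st("above"); lin([*c,.077],az,D); st("down")
bot.close_gripper(); st("grip"); lin([*c,.22],az,D); st("lift")
E
```

```text
-135 0 [-0.1   1.21 -0.    1.93 -0.89  0.  ] 3.14
-135 0.3 [-0.12  0.96 -0.12  1.59 -0.85 -0.36] 2.68
-130 0 [-0.07  1.2  -0.08  1.87 -0.95  0.  ] 3.14
-130 0.3 [-0.09  0.93 -0.2   1.51 -0.9  -0.4 ] 2.64
-125 0 [-0.04  1.18 -0.15  1.81 -1.    0.  ] 3.14
-125 0.3 [-0.07  0.9  -0.27  1.43 -0.96 -0.45] 2.6
-120 0 [-0.02  1.16 -0.23  1.75 -1.06  0.  ] 3.14
-120 0.3 [-0.04  0.87 -0.35  1.33 -1.01 -0.51] 2.55
-115 0 [ 0.01  1.15 -0.3   1.69 -1.12  0.  ] 3.14
-115 0.3 [-0.02  0.84 -0.44  1.22 -1.06 -0.59] 2.49
-110 0 [ 0.03  1.14 -0.38  1.63 -1.19  0.  ] 3.14
-110 0.3 [ 0.01  0.8  -0.52  1.09 -1.11 -0.67] 2.41
-105 0 [ 0.06  1.13 -0.45  1.56 -1.25  0.  ] 3.14
-105 0.3 [ 0.02  0.76 -0.62  0.94 -1.16 -0.79] 2.31
-100 0 [ 0.08  1.12 -0.53  1.49 -1.32  0.  ] 3.14
-100 0.3 [ 0.04  0.71 -0.72  0.75 -1.2  -0.93] 2.18
-95 0 [ 0.09  1.12 -0.6   1.42 -1.39  0.  ] 3.14
-95 0.3 [ 0.05  0.66 -0.83  0.5  -1.24 -1.12] 2.0
-90 0 [ 0.1   1.12 -0.68  1.34 -1.47  0.  ] 3.14
-90 0.3 [ 0.06  0.62 -0.97  0.18 -1.26 -1.37] 1.76
-85 0 [ 0.11  1.13 -0.75  1.26 -1.55  0.  ] 3.14
-85 0.3 [ 0.06  0.6  -1.12 -0.23 -1.27 -1.66] 1.49
above t 3.7 q [ 0.13  0.21 -0.25  1.11 -0.   -1.71] w 0.0849 gf 0.0 F [-0.8 -1.4 -0.3] p [0.485 0.062 0.181]
down t 4.6 q [ 0.13  0.3  -0.46  0.8   0.   -1.71] w 0.0855 gf 0.0 F [-0.8  0.3 -0.3] p [0.486 0.063 0.059]
grip t 5.1 q [ 0.13  0.3  -0.46  0.8  -0.   -1.71] w 0.0442 gf 60.5 F [-1.9  0.1  5.3] p [0.486 0.062 0.059]
lift t 6.2 q [ 0.13  0.2  -0.21  1.16 -0.   -1.71] w 0.0443 gf 61.7 F [ 0.4  0.5 -4.6] p [0.484 0.062 0.2  ]
```

Width of 44 mm is less than the 52 mm body, so I look.

```bash
python3 - <<'E'
from h import *
p=bot.get_image("side"); cv2.imwrite("pics/s1.png",p["image"])
for a in range(15,75,5):
  for pp in(.03,.06):
    x,q=tcp([.555,-.289,.075],np.radians(a),pp,0); q=bot.solve_ik(x,q)
    if q is not None: print(a,pp,np.round(q,2), round(q[1]-q[2]+q[3],2))
E
```

```text
20 0.06 [-1.04  1.06 -1.03 -1.77  1.38 -0.31] 0.32
25 0.03 [-1.05  1.05 -0.96 -1.68  1.48 -0.33] 0.33
25 0.06 [-1.04  0.95 -0.94 -1.3   1.46 -0.59] 0.59
35 0.06 [-1.05  1.02 -0.25  1.26  1.47 -2.53] 2.53
40 0.03 [-1.04  1.15 -0.08  1.74  1.4  -2.97] 2.96
40 0.06 [-1.04  1.1  -0.11  1.59  1.39 -2.8 ] 2.79
45 0.03 [-1.03  1.19  0.03  1.86  1.32 -3.02] 3.02
45 0.06 [-1.03  1.15  0.    1.75  1.32 -2.9 ] 2.9
50 0.03 [-1.02  1.22  0.13  1.95  1.25 -3.05] 3.05
50 0.06 [-1.02  1.19  0.11  1.87  1.25 -2.96] 2.95
55 0.03 [-1.    1.26  0.23  2.04  1.18 -3.07] 3.06
55 0.06 [-1.    1.23  0.22  1.97  1.18 -3.  ] 2.98
60 0.06 [-0.98  1.27  0.33  2.06  1.11 -3.02] 3.01
```

View pics/s1.png

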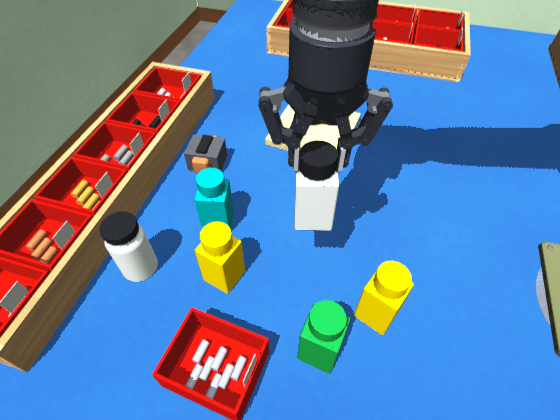

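```bash
python3 - <<'E'
from h import *
p=bot.get_image("side")
for n,X in dict(captop=(.485,.0625,.263),underside=(.485,.0625,.143),tcp=(.485,.0625,.2),f1=(.485+.026*.96,.0625+.026*.27,.2),f2=(.485-.026*.96,.0625-.026*.27,.2)).items(): print(n,proj(p,X).round())
im=p["image"][60:250,240:420]; cv2.imwrite("pics/s2.png",cv2.resize(im,None,fx=3,fy=3,interpolation=cv2.INTER_CUBIC))
E
```

```text
captop [318. 151.]
underside [311. 215.]
tcp [314. 188.]
f1 [294. 187.]
f2 [334. 188.]
```

View pics/s2.png

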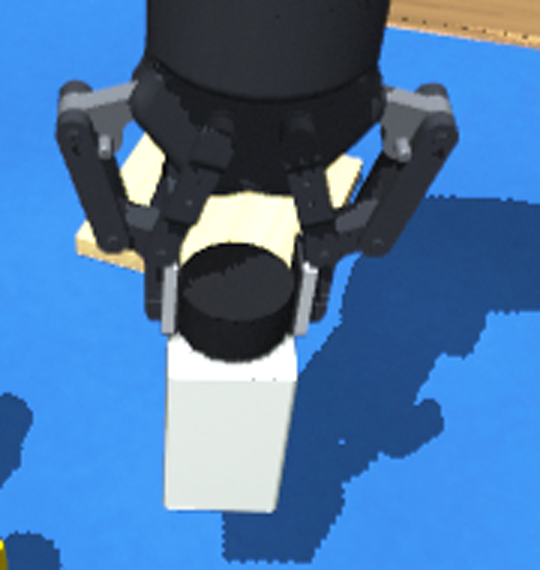

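The pads sit on the cap (46 mm), about 30 mm farther back than assumed. The canister itself is where expected (cap top at (318,153) against a predicted (318,151)). The underside is therefore 58 mm ahead of the TCP along the tool. I go on with that: tilt, set the edge down, release.

```bash
python3 - <<'E'
from h import *
D=np.pi/2; az=np.radians(-100); u=np.array([np.cos(az),np.sin(az)])
def P(x,p): return list(x),list(tool(az,p,np.pi).as_quat())
p=.25
bot.goto(*P([*S,.25],D)); st("S down")
bot.goto(*P([*S,.16],p)); st("tilted")
x,q=P([*S,.0425],p); bot.move_l(x,frame=q,rate=.1); st("low")
bot.open_gripper(); bot.sleep(.5); st("open")
b=-tool(az,p,np.pi).apply([0,0,1])
x=np.array(x)+.10*b; bot.move_l(list(x),frame=q,rate=.15); st("back")
x[2]=.2; bot.move_l(list(x),frame=q,rate=.2); st("up")
bot.goto(*P([*(S+.0*u),.25],D)); bot.goto(*P([.25,-.1,.3],D)); st("clear")
T=bot.get_image("top"); s=bot.get_image("side")
cv2.imwrite("pics/l.png",np.hstack([T["image"][150:420,250:520],s["image"][0:270,200:560]]))
for pc in(T,s):
  print([(np.round(d["at"]),round(d["p"],2),at_z(pc,d["at"],.03).round(3)) for d in bot.cut_out(pc,"canister_mid")])
E
```

```text
S down t 7.7 q [-0.69  0.14 -0.15  1.28  0.   -2.09] w 0.0441 gf 61.7 F [ 0.3 -1.  -5. ] p [ 0.36  -0.299  0.25 ]
tilted t 9.0 q [ 0.09  0.62 -0.63  1.12 -1.2  -0.73] w 0.0439 gf 62.0 F [ 0.7 -0.6 -3.4] p [ 0.361 -0.3    0.16 ]
low t 10.3 q [ 0.09  0.84 -0.66  0.87 -1.21 -0.73] w 0.0441 gf 62.0 F [-0.5 -0.3 -4.9] p [ 0.36  -0.3    0.043]
open t 11.3 q [ 0.09  0.84 -0.66  0.87 -1.21 -0.73] w 0.0851 gf 0.0 F [-0.6 -0.1  1. ] p [ 0.36  -0.3    0.042]
back t 12.1 q [ 0.3   0.87 -0.52  1.24 -1.04 -0.45] w 0.0853 gf 0.0 F [-0.2 -0.4 -0.4] p [ 0.377 -0.205  0.067]
up t 12.9 q [ 0.3   0.65 -0.48  1.5  -1.04 -0.45] w 0.0853 gf 0.0 F [-0.7 -0.6 -0.4] p [ 0.376 -0.205  0.199]
clear t 15.3 q [-0.38 -0.21 -0.36  1.43 -0.   -1.78] w 0.0854 gf 0.0 F [-0.4  0.4 -0.5] p [ 0.251 -0.1    0.3  ]
[(array([421., 297.]), 0.95, array([ 0.369, -0.286,  0.03 ])), (array([232., 317.]), 0.89, array([0.364, 0.117, 0.03 ])), (array([195., 286.]), 0.86, array([0.436, 0.192, 0.03 ])), (array([209., 138.]), 0.75, array([0.775, 0.144, 0.03 ])), (array([266., 172.]), 0.74, array([0.68, 0.02, 0.03])), (array([222., 198.]), 0.63, array([0.625, 0.122, 0.03 ]))]
[(array([402., 138.]), 0.92, array([ 0.361, -0.288,  0.03 ])), (array([214., 200.]), 0.89, array([ 0.679, -0.01 ,  0.03 ])), (array([224., 257.]), 0.77, array([0.615, 0.1  , 0.03 ])), (array([385., 295.]), 0.66, array([0.353, 0.092, 0.03 ])), (array([323., 337.]), 0.61, array([0.431, 0.184, 0.03 ]))]
```

View pics/l.png

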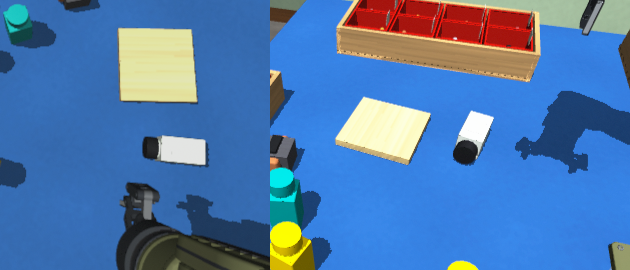

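The canister lies flat with its cap toward +y (top-view pixel (421,297)), so step 1 is done. I fit its pose and lower open fingers around it, watching the force to learn the true finger depth.

```bash
cat >> h.py <<'E'
def lying(x): # x,y, cap heading
    return (Ro.from_euler("z",x[2])*Ro.from_euler("y",np.pi/2)).as_matrix(),np.array([x[0],x[1],.026])
E
python3 - <<'E'
from h import *
T=bot.get_image("top"); s=bot.get_image("side"); c=np.array([.365,-.287])
M=[(p,nearest(p,"canister_mid",c,.03)) for p in(T,s)]; M=[m for m in M if m[1] is not None]
import h
best=max((fit(M,pts_can(),lambda x,k=k:lying([x[0],x[1],x[2]+k]),c)+(k,) for k in(np.pi/4,)),key=lambda r:r[1]); print(len(M),best)
x=best[0]; hd=x[2]+best[2]; cap=np.array([np.cos(hd),np.sin(hd)]); az=hd-np.pi; print("heading",hd,"az",az)
# hand grips so that cap points along -az ; g = 51 mm from underside = 9 mm behind mid
G=x[:2]-.009*cap; D=np.pi/2
np.save("lie.npy",[*x[:2],hd])
R=list(tool(az,D,np.pi).as_quat())
bot.goto([*G,.12],R); bot.move_l([*G,.02],rate=.15); st("near")
f0=bot.sense()["ft_force"][2]
for z in np.arange(.016,-.03,-.002):
    bot.move_l([*G,z],rate=.05); F=bot.sense()["ft_force"]
    if abs(F[2]-f0)>3: break
st("touch/stop"); print(z)
E
```

```text
2 (array([ 0.36383975, -0.28946275,  0.60630883]), np.float64(0.9011618337971692), 0.7853981633974483)
heading 1.391706996422457 az -1.749885657167336
near t 17.6 q [-0.69  0.32 -0.56  0.69  0.   -2.08] w 0.0856 gf 0.0 F [-0.7  0.1  0.5] p [ 0.363 -0.299  0.021]
touch/stop t 23.4 q [-0.69  0.39 -0.63  0.56 -0.   -2.08] w 0.0854 gf 0.0 F [ 0.8 -0.1  0.5] p [ 0.362 -0.298 -0.028]
-0.027999999999999997
```

No contact even at TCP z = −0.028. So the real fingers are about 30 mm behind the nominal TCP, which agrees with the cap grasp. The pads should be at canister mid-height now; close here.

```bash
python3 - <<'E'
from h import *
bot.close_gripper(); st("grip")
s=bot.get_image("side"); im=s["image"][60:220,300:500]
cv2.imwrite("pics/g.png",cv2.resize(im,None,fx=3,fy=3,interpolation=cv2.INTER_CUBIC))
x,y,hd=np.load("lie.npy"); az=hd-np.pi; cap=np.array([np.cos(hd),np.sin(hd)])
# tool pose relative: rotate to pitch p on side az ; candidates for standing it on the cap: TCP height for grasp 69 mm up
for p in(-.03,0,.05,.1):
  for a in np.radians([-120,-110,-100,-90]):
    u=np.array([np.cos(a),np.sin(a)]); o=tool(a,p,np.pi).apply([0,0,1])*.054
    q=bot.solve_ik(list(np.array([.36,-.30,.069])+o),list(tool(a,p,np.pi).as_quat())); 
    print(p,round(np.degrees(a)),None if q is None else np.round(q,2))
E
```

```text
grip t 23.8 q [-0.69  0.39 -0.63  0.56 -0.   -2.08] w 0.0519 gf 64.1 F [-1.5  1.1  4.2] p [ 0.362 -0.298 -0.028]
-0.03 -120 [-0.08  1.19 -0.26  1.76 -1.12  0.06]
-0.03 -110 [-0.04  1.18 -0.39  1.66 -1.26  0.09]
-0.03 -100 [-0.01  1.19 -0.52  1.61 -1.4   0.18]
-0.03 -90 None
0 -120 [-0.08  1.16 -0.27  1.71 -1.12  0.  ]
0 -110 [-0.04  1.14 -0.41  1.59 -1.26  0.  ]
0 -100 [-0.01  1.13 -0.54  1.47 -1.4   0.  ]
0 -90 [ 0.01  1.13 -0.68  1.33 -1.57  0.  ]
0.05 -120 [-0.08  1.11 -0.29  1.62 -1.12 -0.1 ]
0.05 -110 [-0.04  1.08 -0.43  1.47 -1.25 -0.15]
0.05 -100 [-0.01  1.04 -0.59  1.23 -1.4  -0.29]
0.05 -90 [ 0.    0.85 -1.02 -0.22 -1.52 -1.49]
0.1 -120 [-0.08  1.06 -0.31  1.54 -1.11 -0.21]
0.1 -110 [-0.04  1.02 -0.46  1.34 -1.24 -0.3 ]
0.1 -100 [-0.01  0.95 -0.64  1.01 -1.38 -0.54]
0.1 -90 [ 0.    0.82 -1.04 -0.28 -1.47 -1.56]
```

View pics/g.png

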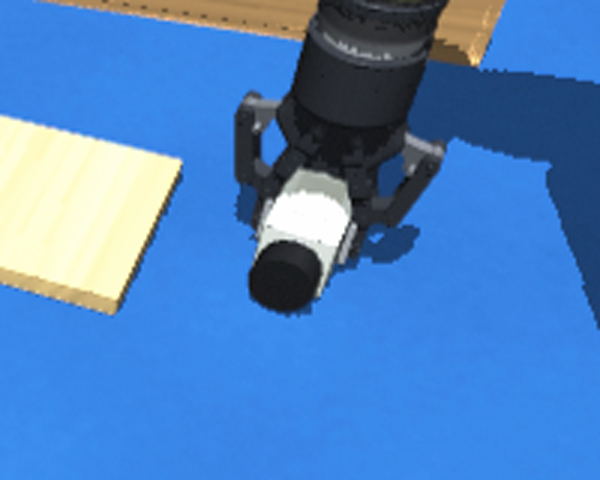

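Width 51.9 mm: the body is held properly. Now swing it onto its cap on the − side, lowering with force watch.

```bash
cat >> h.py <<'E'
D=np.pi/2
def pose(A,az,p,roll):
    R=tool(az,p,roll); return list(np.array(A)+.054*R.apply([0,0,1])),list(R.as_quat())
def lower(A,az,p,roll,h0,h1,dF=2.5,step=.0015):
    x,q=pose([*A,h0],az,p,roll); bot.move_l(x,frame=q,rate=.12)
    f0=bot.sense()["ft_force"][2]; h=h0
    while h>h1:
        h-=step; x,q=pose([*A,h],az,p,roll); bot.move_l(x,frame=q,rate=.03)
        F=bot.sense()["ft_force"][2]
        if F-f0>dF: break
    return h
E
python3 - <<'E'
from h import *
x,y,hd=np.load("lie.npy"); az=hd-np.pi; a=np.radians(-110); p=.02
t=np.array(bot.sense()["tool_pos"]); bot.move_l([t[0],t[1],.12],rate=.2)
bot.goto(*pose([.36,-.30,.14],a,p,np.pi)); st("tilt")
h=lower([.36,-.30],a,p,np.pi,.078,.067); st(f"h={h:.4f}")
bot.open_gripper(); st("open")
X,q=pose([.36,-.30,h],a,p,np.pi); b=-tool(a,p,np.pi).apply([0,0,1])
bot.move_l(list(np.array(X)+.11*b),frame=q,rate=.12); st("back")
T=bot.get_image("top"); s=bot.get_image("side")
cv2.imwrite("pics/u.png",np.hstack([T["image"][150:420,250:520],s["image"][0:270,200:560]]))
bot.sleep(.5)
c=np.array([.36,-.30])
for pc in(T,s): print([(np.round(d["at"]),round(d["p"],2),at_z(pc,d["at"],.06).round(3)) for d in bot.cut_out(pc,"canister_mid") if np.linalg.norm(at_z(pc,d["at"],.06)[:2]-c)<.1])
E
```

```text
tilt t 26.5 q [-0.04  0.99 -0.45  1.63 -1.26 -0.06] w 0.0518 gf 63.7 F [-0.1 -0.3 -4.8] p [ 0.341 -0.351  0.139]
h=0.0675 t 28.9 q [-0.04  1.12 -0.42  1.54 -1.26 -0.06] w 0.0515 gf 64.0 F [1.5 1.8 4. ] p [ 0.342 -0.351  0.067]
open t 29.3 q [-0.04  1.12 -0.42  1.54 -1.26 -0.06] w 0.0854 gf 0.0 F [-0.3 -0.1  0.8] p [ 0.341 -0.351  0.066]
back t 30.4 q [ 0.17  1.14 -0.29  1.67 -1.05 -0.03] w 0.0855 gf 0.0 F [-0.  -0.5 -0.5] p [ 0.379 -0.248  0.068]
[(array([432., 295.]), 0.8, array([ 0.37 , -0.299,  0.06 ]))]
[]
```

View pics/u.png

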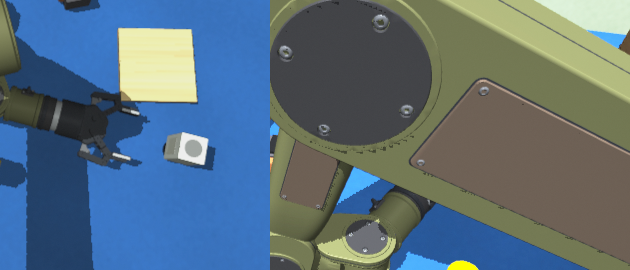

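It stands upside down on its cap with the underside showing (about (435,300) in the full top view), and the hand is clear. I wait, regrasp at pitch 0, lift, swing 180° and lower it onto the board.

```bash
python3 - <<'E'
from h import *
bot.sleep(1.6)
a=np.radians(-110); A=[.36,-.30]; h=.0675
X,q=pose([*A,h],a,0,np.pi); bot.move_l(X,frame=q,rate=.12); st("at")
bot.close_gripper(); st("grip")
X,q=pose([*A,.20],a,0,np.pi); bot.move_l(X,frame=q,rate=.15)
bot.goto(*pose([*A,.28],a,D,np.pi)); st("down")
B=[.555,-.289]; p2=.03
for d in(45,42,48,52,40):
    b=np.radians(d)
    q1=[bot.solve_ik(*pose([*B,z],b,p2,0)) for z in(.15,.085,.07)]
    print(d,[None if k is None else np.round(k,2).tolist() for k in q1])
    if all(k is not None for k in q1): break
bot.goto(*pose([*B,.15],b,p2,0)); st("over board")
E
```

```text
at t 33.8 q [-0.03  1.15 -0.41  1.59 -1.26 -0.  ] w 0.0858 gf 0.0 F [ 0.1 -0.2  0.2] p [ 0.342 -0.35   0.067]
grip t 34.2 q [-0.03  1.15 -0.41  1.59 -1.26  0.  ] w 0.0512 gf 65.7 F [1.6 3.7 1.1] p [ 0.342 -0.35   0.068]
down t 36.9 q [-0.69  0.15 -0.2   1.22 -0.   -1.92] w 0.0513 gf 65.1 F [-0.1 -0.4 -4.8] p [ 0.359 -0.299  0.224]
45 [[-0.97, 1.06, -0.03, 1.89, 1.38, -2.99], [-0.97, 1.16, -0.01, 1.81, 1.38, -2.99], [-0.97, 1.18, -0.0, 1.8, 1.38, -2.99]]
over board t 38.1 q [-0.97  1.06 -0.03  1.89  1.38 -2.98] w 0.0515 gf 65.5 F [-0.   0.3 -4.2] p [ 0.593 -0.25   0.149]
```

```bash
python3 - <<'E'
from h import *
b=np.radians(45); B=[.555,-.289]; p2=.03
T=bot.get_image("top"); s=bot.get_image("side")
cv2.imwrite("pics/b.png",np.hstack([T["image"][120:390,270:540],s["image"][0:270,200:560]]))
h=lower(B,b,p2,0,.080,.066,dF=2,step=.001); st(f"h={h:.4f}")
E
```

```text
h=0.0710 t 41.2 q [-0.97  1.18 -0.    1.8   1.38 -2.99] w 0.051 gf 65.7 F [-0.5 -0.2 -0.5] p [ 0.593 -0.251  0.07 ]
```

View pics/b.png

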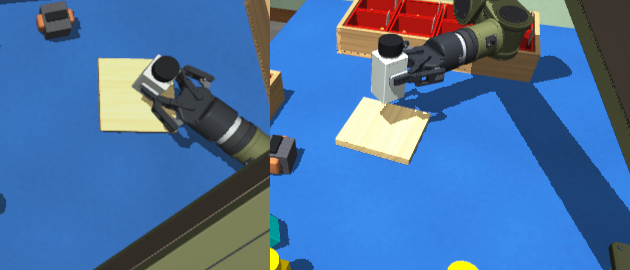

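The canister was upright over the board, and contact came at the expected height (0.071). Release, withdraw, check position.

```bash
python3 - <<'E'
from h import *
b=np.radians(45); B=[.555,-.289]; p2=.03
bot.open_gripper(); bot.sleep(.3); st("open")
X,q=pose([*B,.071],b,p2,0); k=-tool(b,p2,0).apply([0,0,1])
x=np.array(X)+.11*k; bot.move_l(list(x),frame=q,rate=.12)
x[2]+=.12; bot.move_l(list(x),frame=q,rate=.15); st("clear")
P=[bot.get_image(n) for n in("top","side")]; c=np.array(B)
M=[(p,nearest(p,"canister_mid",c,.078)) for p in P]; M=[m for m in M if m[1] is not None]
print(len(M),fit(M,pts_can(),upright(.078),c))
cv2.imwrite("pics/e.png",np.hstack([P[0]["image"][120:390,270:540],P[1]["image"][0:270,200:560]]))
for n in("red_bin","round_bottle","transformer"): print(n,[(np.round(d["at"],1),at_z(P[0],d["at"],.05).round(3)) for d in bot.cut_out(P[0],n)[:1]])
E
```

```text
open t 42.0 q [-0.97  1.18 -0.    1.8   1.38 -2.99] w 0.0851 gf 0.0 F [-0.1 -0.6  0.4] p [ 0.593 -0.251  0.069]
clear t 44.0 q [-1.14  1.05  0.07  2.08  1.21 -3.06] w 0.0856 gf 0.0 F [ 0.2  0.5 -1.1] p [ 0.515 -0.328  0.192]
1 (array([ 0.55360908, -0.29115282,  0.57237087]), np.float64(0.9559643255295429))
red_bin [(array([156.4, 227.8]), array([0.566, 0.267, 0.05 ]))]
round_bottle [(array([208.6, 139.1]), array([0.763, 0.144, 0.05 ]))]
transformer [(array([325.5, 139.9]), array([ 0.737, -0.123,  0.05 ]))]
```

View pics/e.png

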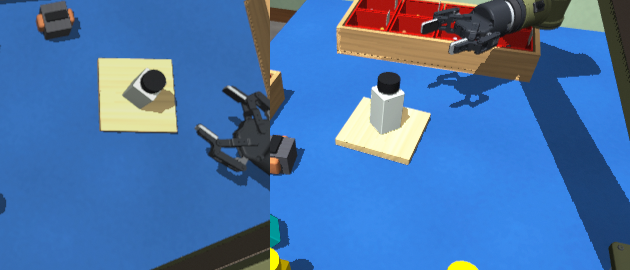

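The canister stands upright near the middle of the board, the hand is clear, and the bystanders have not moved.

```bash
python3 -c "
from workcell import bot
print(bot.finish_job())"
```

```text
the job is handed in; nothing more can be done
None
```

The job is handed in: the canister lay free on its side, stood upside down on its cap for over two seconds, and now stands upright about 3 mm from the board's centre, with the bin, bottle and transformer where they were; the hand-in call gave no verdict.

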